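Sort the enamelled plaques by colour into their racks

TASK

Sort the dry enamelled plaques by colour: take the two blue ones and the red one out of the wooden drying rack and stand each on edge in a slot of its own in the rack of its colour, right down on the rack's floor and about centred along the slot. Set them down rather than dropping them. Leave the bare brass plaque standing where it is in the drying rack, and do not disturb the jars, bottle and cup.

Things in the scene. Friction and masses are not known exactly. Their poses are not given: they have to be found in the camera images.
- blue_plaque_a: Blue enamelled plaque with a round star emblem, both faces alike: 90 mm wide (its x), 12 mm thick (its y), 85 mm tall (its z), about 0.14 kg. Origin: centre of its lower edge. It starts standing on edge in any one of the drying rack's four slots, top edge 93 mm above the table.
- blue_plaque_b: Blue enamelled plaque with a round star emblem, both faces alike: 90 mm wide (its x), 12 mm thick (its y), 85 mm tall (its z), about 0.14 kg. Origin: centre of its lower edge. It starts standing on edge in any one of the drying rack's four slots, top edge 93 mm above the table.
- red_plaque: Red enamelled plaque with a round star emblem, both faces alike: 90 mm wide (its x), 12 mm thick (its y), 85 mm tall (its z), about 0.14 kg. Origin: centre of its lower edge. It starts standing on edge in any one of the drying rack's four slots, top edge 93 mm above the table.
- bare_plaque: Bystander: bare brass-coloured, not yet enamelled plaque with a round star emblem, both faces alike: 90 mm wide (its x), 12 mm thick (its y), 85 mm tall (its z), about 0.14 kg. Origin: centre of its lower edge. It starts standing on edge in any one of the drying rack's four slots, top edge 93 mm above the table. It stays where it is.
- drying_rack: Dark wooden drying rack with four slots, holding the four plaques at the start. Base 140 x 280 mm (x, y), 8 mm thick, fixed; origin: centre of its underside. Slots run along its x, at y = -105, -35, 35 and 105 mm, each between two outward-leaning wooden slats that reach 44 mm above the table; a 45 mm high end board at each end of the row.
- blue_rack: Blue-painted rack with two slots, empty at the start; it may stand left or right of the drying rack. Base 140 x 140 mm (x, y), 8 mm thick, fixed; origin: centre of its underside. Slots run along its x, at y = -35 and 35 mm, each between two outward-leaning aluminium slats that reach 44 mm above the table; a 45 mm high end board at each end of the row.
- red_rack: Red-painted rack with two slots, empty at the start; it may stand left or right of the drying rack. Base 140 x 140 mm (x, y), 8 mm thick, fixed; origin: centre of its underside. Slots run along its x, at y = -35 and 35 mm, each between two outward-leaning aluminium slats that reach 44 mm above the table; a 45 mm high end board at each end of the row.
- blue_rack_slot0 (a point): Centre of the floor of the blue rack's slot at y = -35 mm, 8 mm above the table; x along the slot, y across it, z up. The slot is 16 mm wide at its floor, 26 mm at the top of its slats (44 mm above the table); slats 110 mm long, ends open. A plaque stands in it with its width along x, its thickness along y.
- blue_rack_slot1 (a point): Centre of the floor of the blue rack's slot at y = +35 mm, 8 mm above the table; x along the slot, y across it, z up. The slot is 16 mm wide at its floor, 26 mm at the top of its slats (44 mm above the table); slats 110 mm long, ends open. A plaque stands in it with its width along x, its thickness along y.
- red_rack_slot0 (a point): Centre of the floor of the red rack's slot at y = -35 mm, 8 mm above the table; x along the slot, y across it, z up. The slot is 16 mm wide at its floor, 26 mm at the top of its slats (44 mm above the table); slats 110 mm long, ends open. A plaque stands in it with its width along x, its thickness along y.
- red_rack_slot1 (a point): Centre of the floor of the red rack's slot at y = +35 mm, 8 mm above the table; x along the slot, y across it, z up. The slot is 16 mm wide at its floor, 26 mm at the top of its slats (44 mm above the table); slats 110 mm long, ends open. A plaque stands in it with its width along x, its thickness along y.
- blue_jar: Bystander: glass paint jar with a blue label and black cap, 48 mm across, 60 mm tall, loose. Origin: centre of its underside.
- red_jar: Bystander: glass paint jar with a red label and black cap, 48 mm across, 60 mm tall, loose. Origin: centre of its underside.
- solvent_bottle: Bystander: white plastic bottle, 64 mm across, 130 mm tall, loose. Origin: centre of its underside.
- mixing_cup: Bystander: white open cup, 66 mm across, 75 mm tall, loose. Origin: centre of its underside.
Mind the look-alikes: they are no part of the job. What is shaped like the blue_plaque_a but green or white is not meant.

How it is judged:
By the outcome, as a careful person would: the job done as asked, in the order asked, and still so for the second after the job is handed in, with the robot touching nothing.
It also fails if it takes over 70 s, if anything falls off the work surface, if the arm or the gripper's body presses on something with over 40 N, if the wrist force passes 120 N, or if a joint passes its speed limit or range.

ROBOT

A 6-joint arm with a two-finger parallel gripper is mounted at the origin on the work surface. World frame = base frame: x ahead of the robot, y to its left, z up, the work surface at z = 0. Lengths are in mm, angles in rad, forces in N, time in s.
With the tool pointing down it reaches from about 425 to 1125 mm from the base axis. Payload 14.9 kg.
Tool frame: the origin (TCP) lies midway between the tips of the shut fingers; the grasp point (between the pads) lies 19 mm behind it (r.hold_point_z is the x of the grasp point in the tool frame, in mm); x points along the fingers, y is the direction in which the jaws open and shut, and the axes are right-handed (so a half turn about x gives the same grasp; the last joint's range is limited). The gripper opens to 91 mm and grips with 3 to 60 N. Pads are 32 mm wide; open, the fingers measure 118 mm over their backs; the gripper's body (76 mm by 178 mm) begins 60 mm behind the grasp point.
Start: joints at [-1.21, 0.379, 1.734, -0, 1.028, -0.033], TCP at [268.587, -646.436, 213.932] pointing down, gripper open.
Joint ranges: [-2.77, 2.77], [-0.74, 2.19], [0, 2.66], [-1.06, 4.2], [0.31, 2.87], [-3.08, 3.08]. Speed limits (rad/s): [1.89, 1.89, 2.39, 3.14, 3.14, 3.14].

INTERFACE

Orientations are given as a unit quaternion [x, y, z, w].
In Python, from bench import r gives the robot as it stands.
- The arm moves only by the tool servo_tool, never from a script. Its argument "rows" is a list of rows, each a list of 5 numbers: the opening, from -1 (shut) to 1 (fully open), so that 0 is half open, then the shift along the tool's x, y, z in m, then the turn about the tool's x in degrees. A call has 1 to 8 rows; each row is the pose to reach, as a shift and turn from the pose measured when the call began, along the tool's axes at that moment; what a row does not reach only later rows make up. A row lasts 1/8 s, in which the tool goes at most 62.5 mm and 10.7 degrees, less where a joint would pass 70% of its speed; a pose out of reach is approached as far as the arm can. A call with a gripper value outside its range is refused whole. The fingers move at their own pace and stop on an object; the grip force is fixed at half the most. Time passes only in rows, so rows that repeat a pose let the fingers close. It gives the time, the measured TCP pose, the force and the opening at its end, in the units of the state.
- r.get_obs(): the state, without advancing time (a new reading comes with each control period).
- r.grab_frame(name): name is "scene" or "top" or "wrist"; returns a dict with "color" (480x640x3 uint8, red, green, blue), "fx", "fy", "cx", "cy" (pixels), "position" and "attitude" of the camera in the world; the wrist camera has in their place "tool_from_camera" (4x4, takes a point from camera to tool coordinates, whose origin is the TCP and whose axes are the tool frame's). Camera axes: x right, y down, z forward; pixel columns grow to the right and rows downward; lengths in mm; the calibration is good to about 2 mm. A picture is of the moment at which its call begins: read the wrist's pose just before it. There is no depth.
- r.finish_job(): hands the job in, once; it reports no verdict.
The state is a dict: "t": time; "q": joint angles; "qd": joint speeds; "tau": joint torques, N m; "tool_pos": TCP position; "tcp_rot": TCP orientation; "ft_force": force on the tool from outside, world axes, zero at the start; "wrist_torque": the same for the moment, N m; "grip_width": opening from 0.0 (shut) to 1.0 (fully open).
Only numpy, scipy, OpenCV 4.12 (cv2) and the standard library are available. Lean on these libraries where they do the work, as an engineer would, in place of code of your own. Each camera call takes 0.05 s, during which the arm holds its last target. There are 200 camera calls.

## Working session

There is one attempt and no reset: what is moved stays moved. The work goes in short steps, Python scripts to look and compute and a tool call to move; the robot and the scene stay as the last step left them, time stands still between calls to the robot, and variables do not carry over. Pictures are saved under pics/ and viewed, on a budget of 10 in all, crops included, one or two more only if the job needs it, and the job is handed in when it is done.

Besides the shell and the picture viewer there is one more tool, called after "Request:" as a command line: name --pt "numbers of a row" for each row, then --argument value for the rest. servo_tool: Moves the arm, as the interface text tells. Its arguments: {"type":"object","properties":{"rows":{"type":"array","items":{"type":"array","items":{"type":"number"}}}},"required":["rows"]}

```bash
mkdir -p pics; ls; python3 - <<'E'
from bench import r
import cv2
print(r.get_obs(), r.hold_point_z)
for n in ("top","scene"):
    f=r.grab_frame(n); cv2.imwrite(f"pics/{n}0.png",f["color"][:,:,::-1])
    print(n,{k:v for k,v in f.items() if k!="color"})
E
```

```text
pics
{'t': 0.0, 'q': array([-1.21033002e+00,  3.79373537e-01,  1.73476243e+00, -1.22875106e-06,
        1.02851394e+00, -3.33024996e-02]), 'qd': array([-1.19851440e-03,  1.12022324e-03,  3.30199466e-04, -1.38478005e-03,
       -6.21912371e-05,  1.40912746e-03]), 'tau': array([ 5.45790725e-03, -7.63727331e+01, -4.34364581e+01,  6.52244291e-02,
        4.24619496e-02, -1.18964267e-04]), 'tool_pos': array([ 268.42642504, -646.06959504,  213.32183763]), 'tcp_rot': array([-0.69338466, -0.13868955,  0.69350714, -0.13795206]), 'ft_force': array([-0.08883144, -0.43088087, -0.10625944]), 'wrist_torque': array([-0.08890013,  0.01717173,  0.03203148]), 'grip_width': 0.9997521013321022} -18.8
top {'fx': 503.285140938678, 'fy': 503.285140938678, 'cx': 310.4319537650456, 'cy': 237.64261630680002, 'position': array([ 414.91325011,   11.16266302, 1151.56905991]), 'attitude': array([-0.69783418,  0.71102231, -0.0656681 ,  0.05623547])}
scene {'fx': 561.4214723616926, 'fy': 561.4214723616926, 'cx': 321.7289573556245, 'cy': 242.61399021314088, 'position': array([1412.14200403,  434.71287596,  605.35214909]), 'attitude': array([ 0.44495106,  0.74734803, -0.42487924, -0.25093248])}
```

View pics/top0.png

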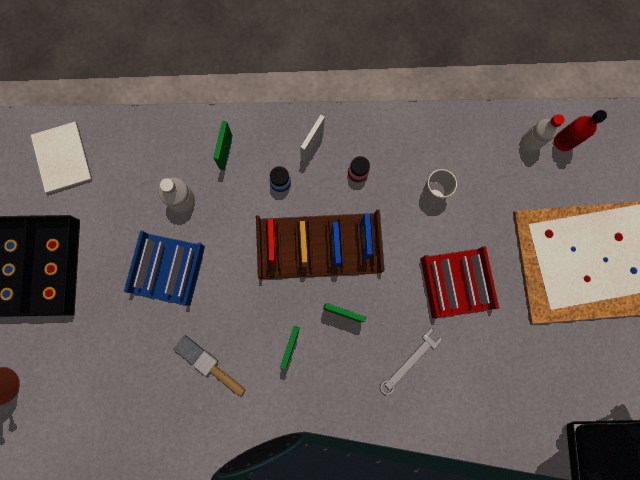

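View pics/scene0.png

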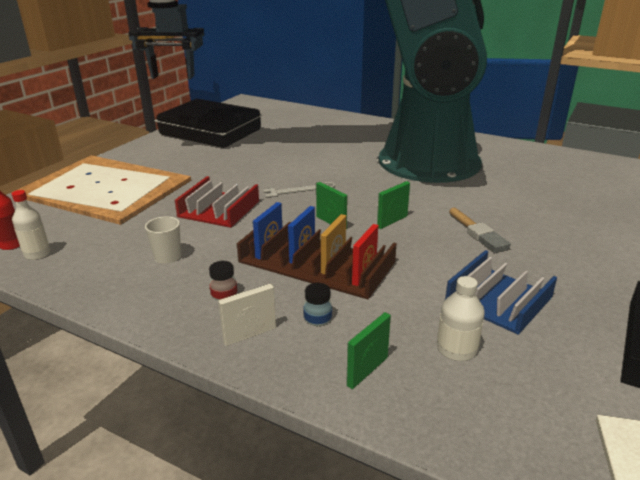

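Top view: drying rack at (320,245) with red (271,242), brass (304,243), blue (337,245) and blue (368,237). The blue rack is at (164,270) and the red rack at (459,283). Look-alikes are green (222,145), (345,312), (290,348) and white (313,133), all outside the rack. The wanted ones are the two blue and one red inside the wooden rack.

```bash
cat > h.py <<'E'
from bench import r
import numpy as np, cv2
from scipy.spatial.transform import Rotation as R
def cam(name):
    o=r.get_obs(); f=r.grab_frame(name)
    if name=="wrist":
        T=np.array(f["tool_from_camera"]); Rt=R.from_quat(o["tcp_rot"]).as_matrix()
        f["R"]=Rt@T[:3,:3]; f["p"]=Rt@T[:3,3]+o["tool_pos"]
    else: f["R"]=R.from_quat(f["attitude"]).as_matrix(); f["p"]=np.array(f["position"])
    return f
def ray(f,uv,z):
    uv=np.atleast_2d(uv).astype(float)
    d=np.c_[(uv[:,0]-f["cx"])/f["fx"],(uv[:,1]-f["cy"])/f["fy"],np.ones(len(uv))]@f["R"].T
    return f["p"]+d*((z-f["p"][2])/d[:,2])[:,None]
def proj(f,P):
    c=(np.atleast_2d(P)-f["p"])@f["R"]; return c[:,:2]/c[:,2:]*[f["fx"],f["fy"]]+[f["cx"],f["cy"]]
def mask(f,col):
    h=cv2.cvtColor(f["color"],cv2.COLOR_RGB2HSV); H,S,V=h[...,0].astype(int),h[...,1],h[...,2]
    lo,hi={"blue":(100,125),"red":(174,5),"brass":(14,28)}[col]
    m=((H>=lo)&(H<=hi)) if lo<hi else ((H>=lo)|(H<=hi))
    return (m&(S>150)&(V>50)).astype(np.uint8)
def blobs(f,col,amin):
    cs,_=cv2.findContours(mask(f,col),cv2.RETR_EXTERNAL,cv2.CHAIN_APPROX_NONE)
    return sorted([c[:,0,:] for c in cs if cv2.contourArea(c)>amin],key=lambda c:c[:,0].mean())
def go(x,y,z,yaw=None):
    """print shift (m, tool axes) and turn (deg) to TCP x,y,z with jaw axis (tool y) at yaw deg (mod 180)"""
    o=r.get_obs(); M=R.from_quat(o["tcp_rot"]).as_matrix()
    s=M.T@(np.array([x,y,z])-o["tool_pos"])/1000
    cur=np.degrees(np.arctan2(M[1,1],M[0,1])); t=0
    if yaw is not None: t=-((yaw-cur+90)%180-90)
    print("t",round(o["t"],2),"tcp",o["tool_pos"].round(1),"jawyaw",cur.round(2),"grip",round(float(o["grip_width"]),3),"F",o["ft_force"].round(1))
    print("shift",s.round(4),"turn",round(t,2))
E
python3 - <<'E'
from h import *
f=cam("top")
for col,a in (("blue",60),("red",60),("brass",60)):
    for c in blobs(f,col,a):
        if not(100<c[:,0].mean()<510 and c[:,1].mean()<330 and c[:,1].mean()>190): continue
        q=ray(f,c,93 if cv2.contourArea(c)<600 else 45).astype(np.float32)[:,:2]
        print(col,c.mean(0).round(),cv2.contourArea(c),[np.round(v,1) for v in cv2.minAreaRect(q)])
print(R.from_quat(r.get_obs()["tcp_rot"]).as_matrix().round(3)); go(600,-20,450,90)
w=r.grab_frame("wrist"); print(w["tool_from_camera"],w["fx"],w["cx"],w["cy"])
print(ray(f,[[164,270],[459,283],[320,245],[175,190]],45).round())
E
```

```text
Traceback (most recent call last):
cv2.error: OpenCV(4.12.0) /io/opencv/modules/imgproc/src/convhull.cpp:143: error: (-215:Assertion failed) total >= 0 && (depth == CV_32F || depth == CV_32S) in function 'convexHull'
```

```bash
python3 - <<'E'
from h import *
f=cam("top")
for col,a in (("blue",60),("red",60),("brass",60)):
    for c in blobs(f,col,a):
        if not(100<c[:,0].mean()<510 and c[:,1].mean()<330 and c[:,1].mean()>190): continue
        q=np.ascontiguousarray(ray(f,c,93 if cv2.contourArea(c)<600 else 45)[:,:2],dtype=np.float32)
        print(col,c.mean(0).round(),cv2.contourArea(c),[np.round(v,1) for v in cv2.minAreaRect(q)])
print(R.from_quat(r.get_obs()["tcp_rot"]).as_matrix().round(3)); go(600,-20,450,90)
w=r.grab_frame("wrist"); print(w["tool_from_camera"],w["fx"],w["cx"],w["cy"])
print(ray(f,[[164,270],[459,283],[320,245],[175,190]],45).round())
E
```

```text
blue [133. 261.] 132.0 [array([556.5, 369.6]), array([  6.6, 131. ]), np.float64(77.0)]
blue [167. 269.] 2769.5 [array([545.9, 312.3]), array([118.8, 137.7]), np.float64(77.1)]
blue [336. 244.] 216.5 [array([586. , -59.3]), array([97.1, 14.2]), np.float64(1.6)]
blue [368. 236.] 214.0 [array([ 602.1, -128.1]), array([17., 98.]), np.float64(87.8)]
red [271. 241.] 275.5 [array([592.8,  78.5]), array([97.8, 17.6]), np.float64(1.4)]
red [456. 283.] 2806.5 [array([ 502.9, -325.7]), array([138.5, 120.3]), np.float64(7.5)]
red [490. 277.] 155.0 [array([ 508.7, -383.4]), array([132.8,   7.5]), np.float64(7.7)]
brass [303. 243.] 222.5 [array([587.3,  11.3]), array([97.7, 13.4]), np.float64(2.5)]
[[-0.     0.384 -0.923]
 [ 0.001 -0.923 -0.384]
 [-1.    -0.001 -0.   ]]
t 0.2 tcp [ 268.5 -646.2  213.5] jawyaw -67.44 grip 0.999 F [ 0.3  0.7 -0.2]
shift [-0.2361 -0.4512 -0.5464] turn 22.56
[[ 1.75230304e-04 -2.67660772e-01  9.63513197e-01 -1.70047149e+02]
 [ 9.99999559e-01 -8.42394717e-04 -4.15880393e-04  7.32003261e-01]
 [ 9.22973294e-04  9.63512844e-01  2.67660506e-01 -7.60760466e+01]
 [ 0.00000000e+00  0.00000000e+00  0.00000000e+00  1.00000000e+00]] 392.9950222463325 319.9895341890291 238.2716514178386
[[ 541.  318.   45.]
 [ 500. -331.   45.]
 [ 591.  -27.   45.]
 [ 723.  299.   45.]]
```

Request:
servo_tool --pt "0 -0.057 -0.06 -0.06 3" --pt "0 -0.057 -0.1 -0.1 6" --pt "0 -0.057 -0.14 -0.14 9" --pt "0 -0.057 -0.18 -0.18 12" --pt "0 -0.057 -0.22 -0.22 15" --pt "0 -0.057 -0.26 -0.262 18" --pt "0 -0.057 -0.3 -0.303 20.8" --pt "0 -0.057 -0.34 -0.343 20.8"

```text
t: 1.25
tool_pos: [455.3, -198.7, 271.0]
tcp_rot: [0.707, 0.011, -0.707, 0.011]
ft_force: [0.3, -1.4, -0.3]
grip_width: 0.498
```

```bash
python3 -c "
from h import *
go(530,-20,270,91.7)"
```

```text
t 1.25 tcp [ 455.3 -198.7  271. ] jawyaw -88.27 grip 0.498 F [ 0.3 -1.4 -0.3]
shift [ 0.0011 -0.1764 -0.08  ] turn 0.03
```

Request:
servo_tool --pt "0 0 -0.06 -0.03 0" --pt "0 0 -0.11 -0.05 0" --pt "0 0 -0.15 -0.07 0" --pt "0 0 -0.176 -0.08 0" --pt "0 0 -0.176 -0.08 0" --pt "0 0 -0.176 -0.08 0"

```text
t: 2.0
tool_pos: [529.7, -20.7, 271.0]
tcp_rot: [0.707, 0.011, -0.707, 0.011]
ft_force: [-0.4, -0.6, 0.7]
grip_width: 0.503
```

```bash
python3 - <<'E'
from h import *
go(530,-20,270,91.7)
f=cam("wrist"); cv2.imwrite("pics/w1.png",f["color"][:,:,::-1])
for col in ("blue","red","brass"):
    for c in blobs(f,col,100):
        q=np.ascontiguousarray(ray(f,c,93)[:,:2],dtype=np.float32)
        print(col,c.mean(0).round(),cv2.contourArea(c),[np.round(v,1) for v in cv2.minAreaRect(q)])
E
```

```text
t 2.0 tcp [529.7 -20.7 271. ] jawyaw -88.27 grip 0.503 F [-0.4 -0.6  0.7]
shift [ 0.001  -0.0007 -0.0003] turn 0.03
blue [ 48. 170.] 4492.5 [array([549.4, 232.1]), array([ 66.4, 125.3]), np.float64(77.1)]
blue [365. 146.] 1697.0 [array([591.1, -57. ]), array([88.5, 17.7]), np.float64(2.1)]
blue [439. 128.] 2674.0 [array([ 608.3, -119.2]), array([88.8, 29.6]), np.float64(1.7)]
red [215. 131.] 2742.0 [array([599.7,  71.6]), array([90.1, 30.2]), np.float64(1.4)]
red [581. 224.] 5743.0 [array([ 516.9, -262.2]), array([126.6,  92.4]), np.float64(7.5)]
brass [202. 347.] 324.5 [array([396.4,  90.4]), array([17.6, 75.9]), np.float64(84.8)]
brass [286. 141.] 1711.5 [array([593.7,   8.9]), array([90.3, 17.3]), np.float64(2.1)]
brass [418. 408.] 6547.5 [array([331.3, -86.9]), array([ 30.6, 418.6]), np.float64(1.7)]
brass [438. 344.] 228.5 [array([ 403.6, -141.3]), array([76.8, 19. ]), np.float64(9.6)]
```

View pics/w1.png

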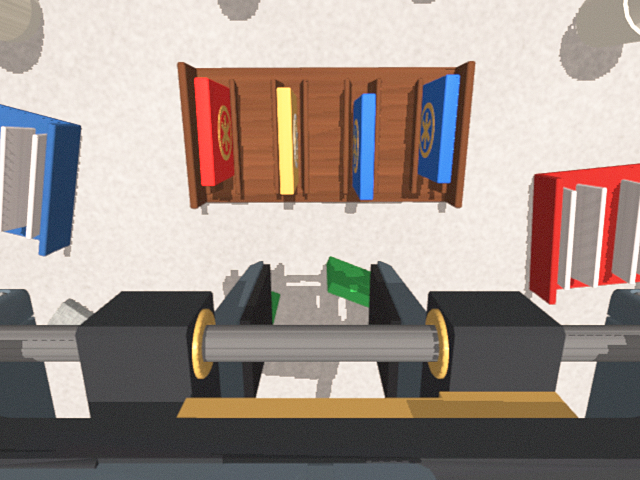

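The wrist view shows red (215,131), brass (286,141), blue (365,146) and blue (439,128) in the wooden rack, so identities are clear. The loose green plaque (345,282) is not wanted. Next I look straight down on the blue rack.

Request:
servo_tool --pt "0 0 -0.05 0.01 3" --pt "0 0 -0.11 0.02 6" --pt "0 0 -0.17 0.03 9" --pt "0 0 -0.23 0.04 12" --pt "0 0 -0.29 0.05 14.7" --pt "0 0 -0.34 0.05 14.7" --pt "0 0 -0.357 0.05 14.7" --pt "0 0 -0.357 0.05 14.7"

```text
t: 3.05
tool_pos: [469.3, 334.1, 270.9]
tcp_rot: [-0.703, 0.08, 0.703, 0.08]
ft_force: [-0.2, 0.2, 0.7]
grip_width: 0.499
```

```bash
python3 - <<'E'
from h import *
go(500,-260,271,97.5)
f=cam("wrist"); cv2.imwrite("pics/w2.png",f["color"][:,:,::-1])
for c in blobs(f,"blue",100):
        q=np.ascontiguousarray(ray(f,c,45)[:,:2],dtype=np.float32)
        print(c.mean(0).round(),cv2.contourArea(c),[np.round(v,1) for v in cv2.minAreaRect(q)])
import pickle; pickle.dump(f,open("w2.pkl","wb"))
E
```

```text
t 3.05 tcp [469.3 334.1 270.9] jawyaw -102.98 grip 0.499 F [-0.2  0.2  0.7]
shift [ 0.      0.572  -0.1634] turn -20.48
[ 19. 241.] 124.5 [array([504.8, 649.9]), array([13.4, 13.6]), np.float64(65.6)]
[313. 119.] 19064.5 [array([550.2, 322.3]), array([137.2, 137.1]), np.float64(77.0)]
```

View pics/w2.png

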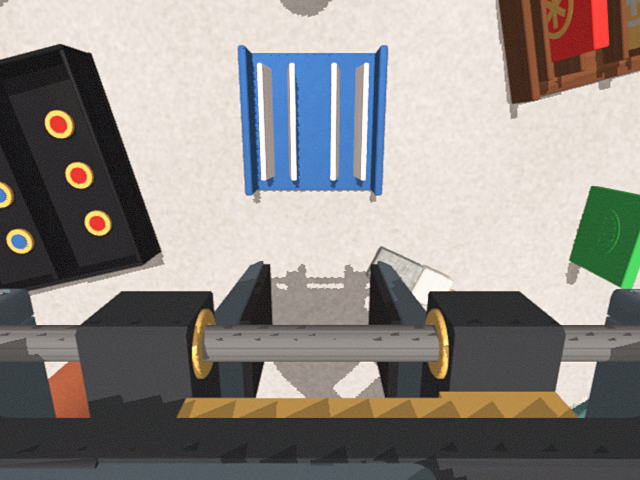

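```bash
cat > slots.py <<'E'
from h import *
def slots(f,c0,yaw):
    g=cv2.cvtColor(f["color"],cv2.COLOR_RGB2HSV)
    uc=proj(f,[[*c0,45]])[0]
    m=((g[...,1]<60)&(g[...,2]>225)).astype(np.uint8)
    cs,_=cv2.findContours(m,cv2.RETR_EXTERNAL,cv2.CHAIN_APPROX_NONE)
    a=np.radians(yaw); ex=np.array([np.cos(a),np.sin(a)]); ey=np.array([-ex[1],ex[0]])
    for c in cs:
        c=c[:,0]
        if cv2.contourArea(c)<200 or cv2.contourArea(c)>3000: continue
        q=ray(f,c,44)[:,:2]
        if np.linalg.norm(q.mean(0)-c0)>70: continue
        l=(q-c0)@np.c_[ex,ey]
        rc=cv2.minAreaRect(np.ascontiguousarray(q,dtype=np.float32))
        print("slat local x",l[:,0].min().round(1),l[:,0].max().round(1),"y",np.percentile(l[:,1],[3,50,97]).round(1),"rect",np.round(rc[1],1),round(rc[2],2))
E
python3 - <<'E'
from slots import *; import pickle
slots(pickle.load(open("w2.pkl","rb")),np.array([550.2,322.3]),-13.0)
E
```

Request:
servo_tool --pt "0 0 0.06 -0.017 -5" --pt "0 0 0.12 -0.034 -10" --pt "0 0 0.18 -0.05 -15" --pt "0 0 0.24 -0.068 -20.5" --pt "0 0 0.3 -0.085 -20.5" --pt "0 0 0.36 -0.102 -20.5" --pt "0 0 0.42 -0.119 -20.5" --pt "0 0 0.48 -0.136 -20.5"

```text
t: 4.1
tool_pos: [492.2, -168.3, 271.3]
tcp_rot: [0.706, 0.045, -0.706, 0.046]
ft_force: [1.2, 0.5, 0.2]
grip_width: 0.501
```

```bash
python3 -c "
from h import *
go(430,-340,271,97.5)"
```

```text
t 4.1 tcp [ 492.2 -168.3  271.3] jawyaw -82.64 grip 0.501 F [1.2 0.5 0.2]
shift [0.0004 0.1623 0.0837] turn -0.14
```

Request:
servo_tool --pt "0 0 0.05 0.025 0" --pt "0 0 0.1 0.05 0" --pt "0 0 0.14 0.07 0" --pt "0 0 0.162 0.084 0" --pt "0 0 0.162 0.084 0" --pt "0 0 0.162 0.084 0"

```text
t: 4.85
tool_pos: [428.9, -339.7, 271.4]
tcp_rot: [0.706, 0.045, -0.706, 0.045]
ft_force: [-0.6, 0.1, 0.2]
grip_width: 0.495
```

```bash
sed -i 's/g\[...,2\]>225/g[...,2]>200/; s/<200 or/<120 or/' slots.py; python3 - <<'E'
from slots import *; import pickle
go(530,-60,250,91.7)
f=cam("wrist"); cv2.imwrite("pics/w3.png",f["color"][:,:,::-1]); pickle.dump(f,open("w3.pkl","wb"))
for c in blobs(f,"red",1500):
    q=np.ascontiguousarray(ray(f,c,45)[:,:2],dtype=np.float32)
    print(c.mean(0).round(),cv2.contourArea(c),[np.round(v,1) for v in cv2.minAreaRect(q)])
g=pickle.load(open("w2.pkl","rb"))
print(cv2.cvtColor(g["color"],cv2.COLOR_RGB2HSV)[120,255:300].tolist())
slots(g,np.array([550.2,322.3]),-13.0); print(); slots(f,np.array([505.,-328]),7.5)
E
```

```text
t 4.85 tcp [ 428.9 -339.7  271.4] jawyaw -82.72 grip 0.495 F [-0.6  0.1  0.2]
shift [ 0.0213 -0.2647 -0.1357] turn 5.58
[326. 124.] 19175.5 [array([ 505.9, -336.3]), array([137.4, 138. ]), np.float64(7.6)]
[[107, 147, 118], [106, 171, 176], [107, 171, 210], [109, 124, 208], [2, 13, 248], [30, 3, 255], [30, 1, 255], [0, 0, 255], [11, 16, 252], [10, 32, 178], [12, 29, 151], [5, 28, 156], [9, 30, 159], [11, 27, 160], [12, 28, 156], [7, 27, 159], [13, 30, 162], [173, 13, 154], [111, 98, 183], [107, 164, 208], [106, 165, 205], [107, 161, 208], [107, 158, 205], [107, 165, 205], [108, 158, 206], [107, 160, 205], [107, 158, 206], [107, 160, 206], [107, 162, 203], [107, 161, 203], [107, 159, 202], [107, 161, 207], [108, 149, 194], [118, 42, 165], [9, 39, 168], [13, 24, 240], [0, 0, 255], [0, 0, 255], [0, 0, 255], [30, 3, 255], [7, 26, 229], [111, 107, 119], [106, 176, 122], [107, 161, 177], [107, 158, 211]]

slat local x -53.9 52.9 y [40.1 41.6 43.1] rect [106.9   3.2] 7.38
slat local x -53.4 53.4 y [-60.  -58.2 -56.7] rect [106.8   3.4] 7.43
slat local x -54.3 53.5 y [-29.5 -28.2 -26.4] rect [107.8   3.3] 7.35
slat local x -54.1 53.7 y [ 9.7 11.5 12.9] rect [107.8   3.4] 7.52
```

View pics/w3.png

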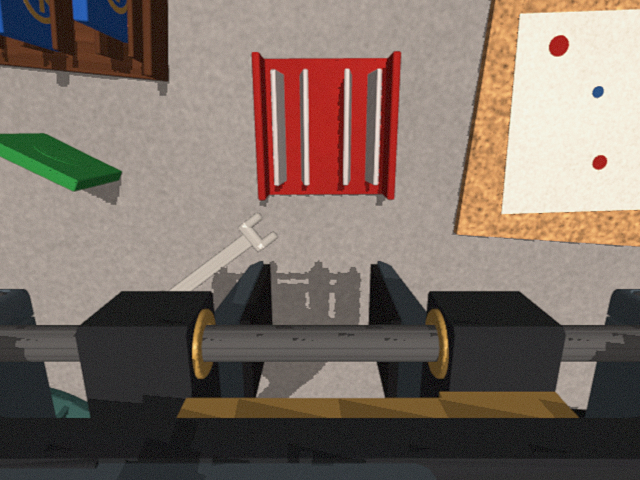

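```bash
sed -i 's/RETR_EXTERNAL/RETR_LIST/' slots.py; python3 - <<'E'
from slots import *; import pickle
slots(pickle.load(open("w2.pkl","rb")),np.array([550.2,322.3]),-13.0)
go(607,-128,200,91.7)
E
```

```text
slat local x -54.6 54.2 y [-52.6 -50.1 -47.4] rect [  5.4 108.8] 77.03
slat local x -53.5 54.2 y [-22.2 -20.  -16.8] rect [  5.4 107.8] 76.83
slat local x -53.5 54.3 y [17.  19.6 22.3] rect [  5.4 107.8] 76.98
slat local x -54.5 54.3 y [47.4 50.2 52.6] rect [  5.3 108.8] 76.99
t 4.9 tcp [ 429.3 -339.4  271.4] jawyaw -82.66 grip 0.501 F [0.9 0.4 0.1]
shift [ 0.0714 -0.187  -0.2032] turn 5.64
```

Request:
servo_tool --pt "0 0 -0.04 -0.04 2" --pt "0 0 -0.08 -0.08 4" --pt "0 0 -0.12 -0.12 5.6" --pt "0 0.02 -0.16 -0.17 5.6" --pt "0 0.04 -0.187 -0.203 5.6" --pt "0 0.0714 -0.187 -0.203 5.6" --pt "0 0.0714 -0.187 -0.203 5.6" --pt "0 0.0714 -0.187 -0.203 5.6"

```text
t: 5.9
tool_pos: [607.0, -128.1, 201.2]
tcp_rot: [0.707, 0.01, -0.707, 0.011]
ft_force: [-0.3, 0.2, 0.2]
grip_width: 0.505
```

```bash
python3 - <<'E'
from h import *
go(607.5,-128,56,91.7)
f=cam("wrist"); cv2.imwrite("pics/w4.png",f["color"][:,:,::-1])
E
```

```text
t 5.9 tcp [ 607.  -128.1  201.2] jawyaw -88.26 grip 0.505 F [-0.3  0.2  0.2]
shift [ 0.1452 -0.0002 -0.0003] turn 0.04
```

View pics/w4.png

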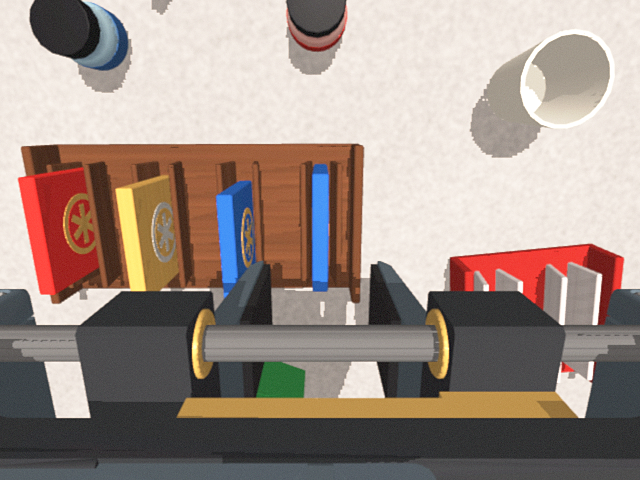

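The target blue plaque sits at (320,228), centred between the fingers. Descending, gripping and lifting.

Request:
servo_tool --pt "0 0.05 0 0 0" --pt "0 0.1 0 0 0" --pt "0 0.13 0 0 0" --pt "0 0.145 0 0 0" --pt "0 0.145 0 0 0" --pt "-1 0.145 0 0 0" --pt "-1 0.145 0 0 0" --pt "-1 0.145 0 0 0"

```text
t: 6.95
tool_pos: [607.9, -128.6, 57.3]
tcp_rot: [0.708, 0.01, -0.706, 0.011]
ft_force: [-0.7, 0.7, 0.6]
grip_width: 0.203
```

Request:
servo_tool --pt "-1 0 0 0 0" --pt "-1 0 0 0 0" --pt "-1 -0.01 0 0 0" --pt "-1 -0.03 0 0 0" --pt "-1 -0.07 0 0 0" --pt "-1 -0.11 0 0 0" --pt "-1 -0.13 0 0 0" --pt "-1 -0.13 0 0 0"

```text
t: 7.95
tool_pos: [608.1, -128.5, 188.9]
tcp_rot: [0.709, 0.01, -0.705, 0.011]
ft_force: [-0.1, 0.2, -1.8]
grip_width: 0.132
```

```bash
python3 -c "
from h import *
go(542.3,288.2,190,90-13.05)"
```

```text
t 7.95 tcp [ 608.1 -128.5  188.9] jawyaw -88.28 grip 0.132 F [-0.1  0.2 -1.8]
shift [-0.0023 -0.4185  0.0533] turn 14.77
```

Request:
servo_tool --pt "-1 0 -0.04 0.005 2" --pt "-1 0 -0.1 0.012 4" --pt "-1 0 -0.16 0.02 6" --pt "-1 0 -0.22 0.028 8" --pt "-1 0 -0.28 0.036 10" --pt "-1 0 -0.34 0.044 12" --pt "-1 0 -0.39 0.05 14" --pt "-1 -0.002 -0.418 0.053 14.8"

```text
t: 8.95
tool_pos: [541.1, 289.5, 187.8]
tcp_rot: [0.704, -0.081, -0.701, -0.079]
ft_force: [0.2, -0.9, -1.4]
grip_width: 0.129
```

Request:
servo_tool --pt "-1 0 0 0 0" --pt "-1 0 0 0 0"

```text
t: 9.2
tool_pos: [540.3, 288.8, 186.3]
tcp_rot: [0.703, -0.081, -0.702, -0.079]
ft_force: [0.5, -0.2, -1.7]
grip_width: 0.131
```

```bash
python3 - <<'E'
from h import *
go(542.3,288.2,57.3,90-13.05)
f=cam("wrist"); cv2.imwrite("pics/w5.png",f["color"][:,:,::-1])
print(R.from_quat(r.get_obs()["tcp_rot"]).as_matrix()[:,0].round(4))
print(proj(f,[[542.3,288.2,8],[542.3,288.2,44],[558.1,356.4,44]]).round())
E
```

```text
t 9.2 tcp [540.3 288.8 186.3] jawyaw -103.0 grip 0.131 F [ 0.5 -0.2 -1.7]
shift [ 0.129  -0.0003 -0.0018] turn 0.05
[ 0.0018 -0.0038 -1.    ]
[[319. 215.]
 [319. 224.]
 [234. 224.]]
```

View pics/w5.png

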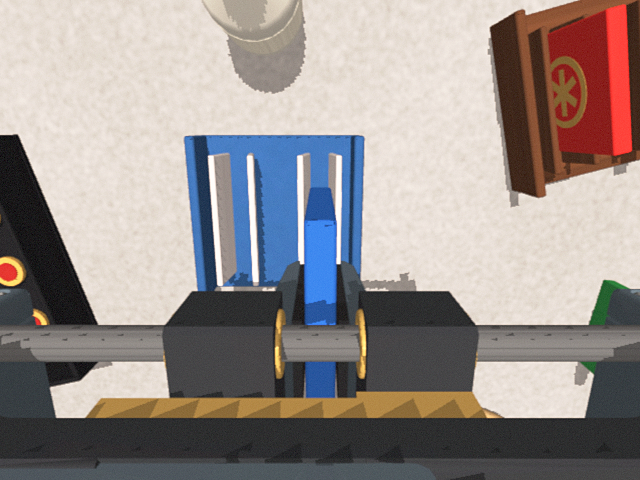

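Plaque (320,255) is lined up with the slot (slats at 303 and 337). Lowering it slowly.

Request:
servo_tool --pt "-1 0.05 0 -0.002 0" --pt "-1 0.09 0 -0.002 0" --pt "-1 0.11 0 -0.002 0" --pt "-1 0.12 0 -0.002 0" --pt "-1 0.124 0 -0.002 0" --pt "-1 0.126 0 -0.002 0" --pt "-1 0.126 0 -0.002 0"

```text
t: 10.12
tool_pos: [543.2, 287.8, 61.4]
tcp_rot: [0.704, -0.081, -0.701, -0.079]
ft_force: [0.2, 0.0, -1.7]
grip_width: 0.13
```

```bash
python3 -c "
from h import *
go(542.3,288.2,57.3,90-13.05)"
```

```text
t 10.12 tcp [543.2 287.8  61.4] jawyaw -103.03 grip 0.13 F [ 0.2  0.  -1.7]
shift [ 0.0041 -0.0002  0.001 ] turn 0.02
```

Request:
servo_tool --pt "-1 0.002 0 0.001 0" --pt "-1 0.003 0 0.001 0" --pt "-1 0.004 0 0.001 0" --pt "-1 0.005 0 0.001 0" --pt "-1 0.005 0 0.001 0"

```text
t: 10.75
tool_pos: [542.4, 288.1, 57.3]
tcp_rot: [0.704, -0.081, -0.702, -0.079]
ft_force: [-5.7, -2.5, 15.7]
grip_width: 0.131
```

Floor contact at the same TCP height as the pick (57.3). Release and lift.

Request:
servo_tool --pt "-0.5 0 0 0 0" --pt "-0.4 0 0 0 0" --pt "-0.3 0 0 0 0" --pt "-0.3 -0.01 0 0 0" --pt "-0.3 -0.05 0 0 0" --pt "-0.3 -0.09 0 0 0" --pt "-0.3 -0.11 0 0 0" --pt "-0.3 -0.11 0 0 0"

```text
t: 11.75
tool_pos: [542.7, 288.8, 168.5]
tcp_rot: [0.704, -0.081, -0.701, -0.08]
ft_force: [0.7, 0.6, 0.0]
grip_width: 0.349
```

```bash
python3 -c "
from h import *
go(590.7,-59.8,166,91.7)
print(R.from_quat(r.get_obs()['tcp_rot']).as_matrix()[:,0].round(4))"
```

```text
t 11.75 tcp [542.7 288.8 168.5] jawyaw -103.03 grip 0.349 F [0.7 0.6 0. ]
shift [ 0.0035  0.3288 -0.1254] turn -14.73
[ 0.0046 -0.0024 -1.    ]
```

Request:
servo_tool --pt "-0.3 0 0.05 -0.019 -2" --pt "-0.3 0 0.11 -0.042 -5" --pt "-0.3 0 0.17 -0.065 -8" --pt "-0.3 0 0.23 -0.088 -11" --pt "-0.3 0 0.28 -0.107 -14" --pt "-0.3 0 0.32 -0.122 -14.7" --pt "-0.3 0 0.329 -0.1255 -14.7" --pt "-0.3 0 0.329 -0.1255 -14.7"

```text
t: 12.75
tool_pos: [590.1, -60.0, 168.3]
tcp_rot: [0.708, 0.009, -0.706, 0.011]
ft_force: [0.2, 0.0, 0.6]
grip_width: 0.352
```

```bash
python3 - <<'E'
from h import *
go(590.7,-59.8,57,91.7)
f=cam("wrist"); cv2.imwrite("pics/w6.png",f["color"][:,:,::-1])
for c in blobs(f,"blue",400): 
    q=ray(f,c,93); print(c.min(0),c.max(0),q[:,:2].min(0).round(1),q[:,:2].max(0).round(1))
E
```

```text
t 12.75 tcp [590.1 -60.  168.3] jawyaw -88.39 grip 0.352 F [0.2 0.  0.6]
shift [ 0.1113 -0.0004 -0.0003] turn -0.09
[310 168] [328 310] [547.6 -67.1] [643.5 -53.1]
```

View pics/w6.png

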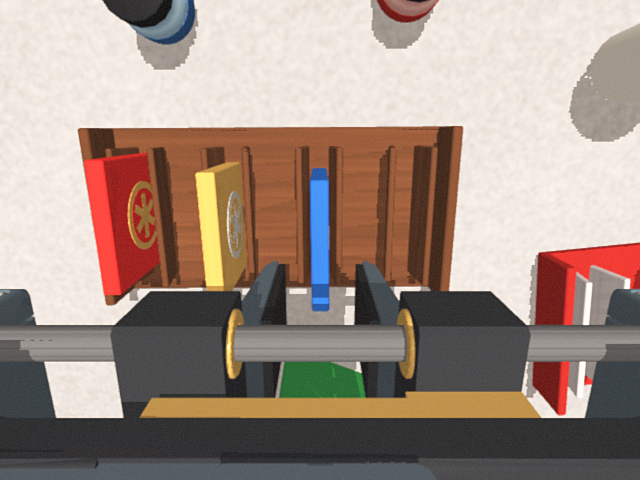

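Blue plaque (319,240) is centred between the fingers. Grip and lift.

Request:
servo_tool --pt "-0.3 0.05 0 0 0" --pt "-0.3 0.09 0 0 0" --pt "-0.3 0.111 0 0 0" --pt "-0.3 0.111 0 0 0" --pt "-0.3 0.111 0 0 0" --pt "-1 0.111 0 0 0" --pt "-1 0.111 0 0 0" --pt "-1 0.111 0 0 0"

```text
t: 13.8
tool_pos: [591.0, -59.6, 58.3]
tcp_rot: [0.708, 0.009, -0.706, 0.011]
ft_force: [-1.3, 0.5, 6.8]
grip_width: 0.13
```

Request:
servo_tool --pt "-1 0 0 0 0" --pt "-1 0 0 0 0" --pt "-1 -0.01 0 0 0" --pt "-1 -0.03 0 0 0" --pt "-1 -0.07 0 0 0" --pt "-1 -0.11 0 0 0" --pt "-1 -0.13 0 0 0" --pt "-1 -0.13 0 0 0"

```text
t: 14.8
tool_pos: [591.1, -59.5, 189.8]
tcp_rot: [0.709, 0.009, -0.705, 0.011]
ft_force: [0.2, -0.0, -2.1]
grip_width: 0.128
```

```bash
python3 -c "
from h import *
go(558.1,356.4,190,90-13.05)"
```

```text
t 14.8 tcp [591.1 -59.5 189.8] jawyaw -88.35 grip 0.128 F [ 0.2 -0.  -2.1]
shift [-0.0015 -0.4167  0.021 ] turn 14.7
```

Request:
servo_tool --pt "-1 0 -0.04 0.002 2" --pt "-1 0 -0.1 0.005 4" --pt "-1 0 -0.16 0.008 6" --pt "-1 0 -0.22 0.011 8" --pt "-1 0 -0.28 0.014 10" --pt "-1 0 -0.34 0.017 12" --pt "-1 0 -0.39 0.02 14" --pt "-1 -0.0015 -0.417 0.021 14.7"

```text
t: 15.8
tool_pos: [556.7, 358.7, 187.8]
tcp_rot: [0.704, -0.081, -0.701, -0.079]
ft_force: [0.1, -0.2, -1.6]
grip_width: 0.133
```

Request:
servo_tool --pt "-1 0 0 0 0" --pt "-1 0 0 0 0"

```text
t: 16.05
tool_pos: [556.0, 357.7, 186.2]
tcp_rot: [0.704, -0.082, -0.702, -0.078]
ft_force: [0.2, 0.1, -1.3]
grip_width: 0.13
```

```bash
python3 - <<'E'
from h import *
go(558.1,356.4,61.5,90-13.05)
f=cam("wrist"); cv2.imwrite("pics/w7.png",f["color"][:,:,::-1])
print(proj(f,[[558.1,356.4,44]]).round())
E
```

```text
t 16.05 tcp [556.  357.7 186.2] jawyaw -102.98 grip 0.13 F [ 0.2  0.1 -1.3]
shift [ 0.1247  0.0003 -0.0019] turn 0.07
[[320. 224.]]
```

View pics/w7.png

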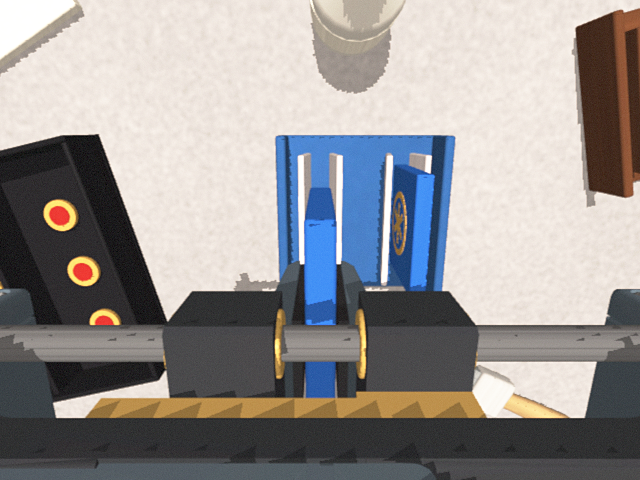

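The first blue plaque stands in its slot at (412,230). The held one (320,255) is over the left slot, between slats at 303 and 337. Lowering.

Request:
servo_tool --pt "-1 0.05 0 -0.002 0" --pt "-1 0.09 0 -0.002 0" --pt "-1 0.11 0 -0.002 0" --pt "-1 0.12 0 -0.002 0" --pt "-1 0.124 0 -0.002 0" --pt "-1 0.126 0 -0.001 0" --pt "-1 0.127 0 -0.001 0"

```text
t: 16.98
tool_pos: [558.0, 357.0, 60.5]
tcp_rot: [0.704, -0.081, -0.701, -0.079]
ft_force: [0.3, -0.9, -1.9]
grip_width: 0.132
```

```bash
python3 -c "
from h import *
go(558.1,356.4,57.3,90-13.05)"
```

```text
t 16.98 tcp [558.  357.   60.5] jawyaw -103.01 grip 0.132 F [ 0.3 -0.9 -1.9]
shift [ 0.0032  0.0005 -0.0002] turn 0.04
```

Request:
servo_tool --pt "-1 0.001 0 0 0" --pt "-1 0.002 0 0 0" --pt "-1 0.003 0 0 0" --pt "-1 0.0035 0 0 0" --pt "-1 0.0035 0 0 0"

```text
t: 17.6
tool_pos: [558.2, 357.1, 58.3]
tcp_rot: [0.704, -0.081, -0.701, -0.079]
ft_force: [-6.1, -3.0, 17.6]
grip_width: 0.131
```

Request:
servo_tool --pt "-0.5 0 0 0 0" --pt "-0.4 0 0 0 0" --pt "-0.3 0 0 0 0" --pt "-0.3 -0.01 0 0 0" --pt "-0.3 -0.05 0 0 0" --pt "-0.3 -0.09 0 0 0" --pt "-0.3 -0.11 0 0 0" --pt "-0.3 -0.11 0 0 0"

```text
t: 18.6
tool_pos: [558.3, 357.9, 169.5]
tcp_rot: [0.705, -0.081, -0.7, -0.079]
ft_force: [-0.1, 0.4, -0.8]
grip_width: 0.349
```

```bash
python3 -c "
from h import *
go(599.5,80,168,91.6)"
```

```text
t 18.6 tcp [558.3 357.9 169.5] jawyaw -103.0 grip 0.349 F [-0.1  0.4 -0.8]
shift [ 0.0026  0.2615 -0.1026] turn -14.6
```

Request:
servo_tool --pt "-0.3 0 0.05 -0.02 -3" --pt "-0.3 0 0.1 -0.04 -6" --pt "-0.3 0 0.15 -0.06 -9" --pt "-0.3 0 0.2 -0.08 -12" --pt "-0.3 0 0.24 -0.094 -14.6" --pt "-0.3 0 0.2615 -0.1026 -14.6" --pt "-0.3 0 0.2615 -0.1026 -14.6" --pt "-0.3 0 0.2615 -0.1026 -14.6"

```text
t: 19.6
tool_pos: [598.9, 80.6, 169.6]
tcp_rot: [0.709, 0.009, -0.705, 0.011]
ft_force: [-0.3, 0.5, 0.1]
grip_width: 0.351
```

```bash
python3 - <<'E'
from h import *
go(599.5,80,57.5,91.6)
f=cam("wrist"); cv2.imwrite("pics/w8.png",f["color"][:,:,::-1])
for c in blobs(f,"red",300): 
    q=ray(f,c,93); print(c.min(0),c.max(0),q[:,:2].min(0).round(1),q[:,:2].max(0).round(1),[np.round(v,1) for v in cv2.minAreaRect(np.ascontiguousarray(q[:,:2],dtype=np.float32))])
print(proj(f,[[644.5,80,93],[554.5,80,93]]).round())
E
```

```text
t 19.6 tcp [598.9  80.6 169.6] jawyaw -88.4 grip 0.351 F [-0.3  0.5  0.1]
shift [ 1.121e-01  2.000e-04 -1.000e-04] turn -0.0
[309 169] [330 310] [555.9  73.6] [651.7  87.4] [array([603.8,  80.7]), array([95.7, 13.2]), np.float64(1.1)]
[558   0] [601  40] [728.7 -77.4] [748.9 -50.2] [array([736.9, -61.2]), array([31.8, 12.8]), np.float64(48.7)]
[[322. 181.]
 [318. 312.]]
```

Request:
servo_tool --pt "-0.3 0.05 0 0 0" --pt "-0.3 0.09 0 0 0" --pt "-0.3 0.112 0 0 0" --pt "-0.3 0.112 0 0 0" --pt "-0.3 0.112 0 0 0" --pt "-1 0.112 0 0 0" --pt "-1 0.112 0 0 0" --pt "-1 0.112 0 0 0"

```text
t: 20.65
tool_pos: [600.0, 80.5, 58.6]
tcp_rot: [0.709, 0.009, -0.705, 0.011]
ft_force: [-1.4, -1.0, 7.9]
grip_width: 0.129
```

Request:
servo_tool --pt "-1 0 0 0 0" --pt "-1 0 0 0 0" --pt "-1 -0.01 0 0 0" --pt "-1 -0.03 0 0 0" --pt "-1 -0.07 0 0 0" --pt "-1 -0.11 0 0 0" --pt "-1 -0.14 0 0 0" --pt "-1 -0.14 0 0 0"

```text
t: 21.65
tool_pos: [600.7, 81.1, 202.3]
tcp_rot: [0.711, 0.009, -0.703, 0.011]
ft_force: [0.7, 0.3, -1.5]
grip_width: 0.13
```

```bash
python3 -c "
from h import *
go(501.4,-301.7,195,97.43)"
```

```text
t 21.65 tcp [600.7  81.1 202.3] jawyaw -88.37 grip 0.13 F [ 0.7  0.3 -1.5]
shift [0.0072 0.3798 0.1102] turn -5.8
```

Request:
servo_tool --pt "-1 0 0.04 0.01 -1" --pt "-1 0 0.1 0.028 -2" --pt "-1 0 0.16 0.046 -3" --pt "-1 0 0.22 0.064 -4" --pt "-1 0 0.28 0.082 -5" --pt "-1 0 0.33 0.097 -5.8" --pt "-1 0 0.365 0.106 -5.8" --pt "-1 0.003 0.38 0.11 -5.8"

```text
t: 22.65
tool_pos: [500.8, -303.3, 198.7]
tcp_rot: [0.709, 0.044, -0.702, 0.046]
ft_force: [-0.3, -0.2, -1.4]
grip_width: 0.133
```

Request:
servo_tool --pt "-1 0 0 0 0" --pt "-1 0 0 0 0"

```text
t: 22.9
tool_pos: [500.8, -302.3, 198.4]
tcp_rot: [0.709, 0.045, -0.702, 0.046]
ft_force: [-0.1, -0.7, -2.1]
grip_width: 0.13
```

```bash
python3 - <<'E'
from h import *
go(501.4,-301.7,61.5,97.43)
f=cam("wrist"); cv2.imwrite("pics/w9.png",f["color"][:,:,::-1])
print(R.from_quat(r.get_obs()["tcp_rot"]).as_matrix()[:,0].round(4))
print(proj(f,[[501.4,-301.7,44]]).round())
E
```

```text
t 22.9 tcp [ 500.8 -302.3  198.4] jawyaw -82.63 grip 0.13 F [-0.1 -0.7 -2.1]
shift [ 0.1369 -0.0009  0.0007] turn -0.06
[ 0.0105 -0.002  -0.9999]
[[318. 223.]]
```

View pics/w9.png

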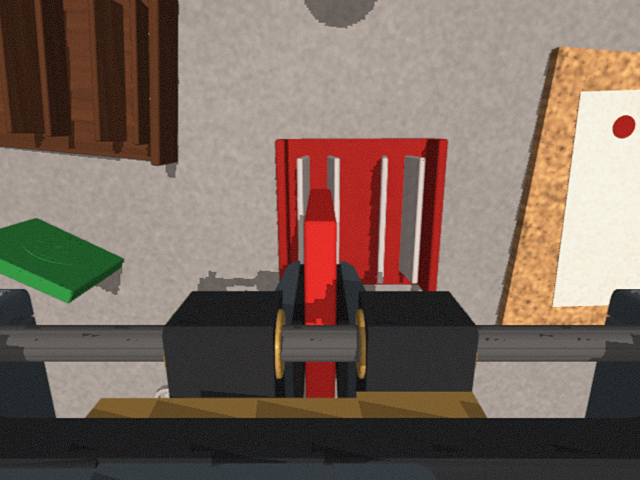

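Red plaque (320,255) is over the slot between slats at 302 and 335. I shift 1 mm across and lower.

Request:
servo_tool --pt "-1 0.05 -0.001 0 0" --pt "-1 0.09 -0.001 0 0" --pt "-1 0.118 -0.001 0 0" --pt "-1 0.13 -0.001 0 0" --pt "-1 0.135 -0.001 0 0" --pt "-1 0.138 -0.001 0 0" --pt "-1 0.138 -0.001 0 0"

```text
t: 23.82
tool_pos: [502.7, -301.7, 61.2]
tcp_rot: [0.71, 0.044, -0.702, 0.047]
ft_force: [0.2, 0.4, -1.3]
grip_width: 0.132
```

```bash
python3 -c "
from h import *
go(501.4,-301.7,58,97.43)"
```

```text
t 23.82 tcp [ 502.7 -301.7   61.2] jawyaw -82.61 grip 0.132 F [ 0.2  0.4 -1.3]
shift [ 0.0032 -0.0001  0.0013] turn -0.04
```

Request:
servo_tool --pt "-1 0.001 0 0.001 0" --pt "-1 0.002 0 0.001 0" --pt "-1 0.003 0 0.001 0" --pt "-1 0.0035 0 0.001 0" --pt "-1 0.0035 0 0.001 0"

```text
t: 24.45
tool_pos: [502.1, -301.9, 58.6]
tcp_rot: [0.71, 0.044, -0.702, 0.047]
ft_force: [-2.0, 2.9, 12.9]
grip_width: 0.127
```

Contact at the pick height (58.6). Release, lift, and back off toward the base for a clear check.

Request:
servo_tool --pt "-0.5 0 0 0 0" --pt "-0.4 0 0 0 0" --pt "-0.3 0 0 0 0" --pt "-0.3 -0.01 0 0 0" --pt "-0.3 -0.05 0 0 0" --pt "-0.3 -0.1 0 0 0" --pt "-0.3 -0.16 0 0 0" --pt "-0.3 -0.21 0 0 0"

```text
t: 25.45
tool_pos: [499.6, -301.4, 271.7]
tcp_rot: [0.71, 0.044, -0.701, 0.047]
ft_force: [0.4, -0.0, 0.0]
grip_width: 0.349
```

Request:
servo_tool --pt "-0.3 0 0.04 0.02 0" --pt "-0.3 0 0.08 0.04 0" --pt "-0.3 0 0.12 0.05 0" --pt "-0.3 0 0.16 0.05 0" --pt "-0.3 0 0.2 0.05 0" --pt "-0.3 0 0.2 0.05 0"

```text
t: 26.2
tool_pos: [475.5, -508.2, 272.4]
tcp_rot: [0.71, 0.043, -0.701, 0.047]
ft_force: [-0.4, 0.5, -0.5]
grip_width: 0.347
```

```bash
python3 - <<'E'
from h import *
go(500,-300,260)
f=cam("top"); s=cam("scene"); w=cam("wrist")
a=cv2.resize(f["color"][190:330,110:510],(800,280)); b=cv2.resize(s["color"][150:390,160:560],(533,320))
b=cv2.copyMakeBorder(b,0,0,0,267,cv2.BORDER_CONSTANT)
b[:,533:]=cv2.resize(w["color"],(267,200))[0,0]; b[:200,533:]=cv2.resize(w["color"],(267,200))
cv2.imwrite("pics/end.png",np.vstack([a,b])[:,:,::-1])
# predicted vs seen: top-edge centres
for n,p in (("b0",(542.3,288.2)),("b1",(558.1,356.4)),("r1",(501.4,-301.7))): print(n,proj(f,[[*p,93]]).round(1),((proj(f,[[*p,93]])-[110,190])*2).round())
E
```

```text
t 26.2 tcp [ 475.5 -508.2  272.4] jawyaw -82.71 grip 0.347 F [-0.4  0.5 -0.5]
shift [ 0.0119 -0.2035 -0.0505] turn 0
b0 [[171.9 266.7]] [[124. 153.]]
b1 [[139.7 259.9]] [[ 59. 140.]]
r1 [[452.  280.9]] [[684. 182.]]
```

View pics/end.png

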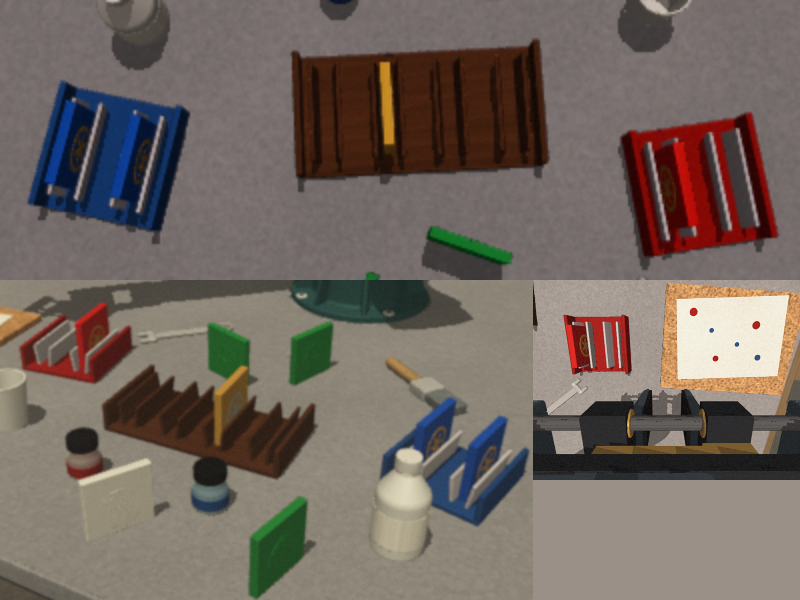

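The composite shows both blue plaques seated in the blue rack (70,145 and 135,150) and the red one in the red rack (675,185). The brass plaque is alone in the drying rack (387,105), and the jars, bottle and cup have not moved.

```bash
python3 -c "
from h import *
print(r.finish_job())"
```

```text
the job is handed in; nothing more can be done
None
```

I moved both blue plaques into separate slots of the blue rack, then the red plaque into a slot of the red rack, and handed the job in at about 26 s of the 70 s limit.

- **Seating:** each plaque was lowered until it met 13–18 N of upward force, with the tool within about 1 mm of its height at the pick. I take that as standing on the slot floor.
- **Centring:** each release was within about 1 mm of the measured slot centre. I judged this from the tool position, not by measuring the plaques again afterwards.
- **Final views:** the top and scene pictures show all three plaques standing in their own slots and the brass plaque still in the drying rack. The jars, bottle and cup look undisturbed. The top and wrist cameras disagreed by 1–3 mm, well within what the slots allow.
- **Tilt:** the tool had drifted about 0.6° off vertical by the red placement. That plaque may have settled up to a millimetre on one corner when released; nothing looked wrong in the final views.
- **Picture count:** I viewed 11 pictures, one over the budget of 10.

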